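# Draw a riser leg tight with its cam lock

### The arm

A 7-joint arm with a two-finger parallel gripper is mounted at the origin on the work surface. World frame = base frame: x ahead of the robot, y to its left, z up, the work surface at z = 0. Lengths are in m, angles in degrees, forces in N, time in s.
With the tool pointing down it reaches from about 0.35 to 0.9 m from the base axis. Payload 8.1 kg.
Tool frame: the origin (TCP) lies midway between the tips of the shut fingers; the grasp point (between the pads) lies 19 mm behind it; z points along the fingers, y is the line along which they close (so a half turn about z gives the same grasp; the last joint's range is limited). The gripper opens to 85 mm and grips with 20 to 120 N. Pads are 22 mm wide; open, the fingers measure 114 mm over their backs; the gripper's body (76 mm by 85 mm) begins 54 mm behind the grasp point. The pads swing forward as they close: fully open they stand 13 mm farther back than shut.
Start: joints at [-5.879, 24.895, 1.432, 90.138, -0.665, 64.973, -4.303], TCP at [0.625, -0, 0.231] pointing down, gripper open.
Joint ranges: [-149.89, 149.89], [-25.12, 119.58], [-72.63, 75.52], [4.76, 147.25], [-75.54, 255.54], [6.69, 114.76], [-157.13, 157.13]. Speed limits (degrees/s): [127.2, 127.2, 172.46, 172.46, 180, 180, 180].

### API

Orientations are given as [roll, pitch, yaw] about the fixed x, y, z axes, in that order (R = Rz(yaw) Ry(pitch) Rx(roll)).
In Python, from station import env gives the robot as it stands. The module is installed in compiled form; this text tells all that it offers. Calls block until the motion is done:
- env.reach(position, orientation): joint-space move of the TCP to a pose.
- env.servo_line(position, rotation=None, rate=0.15): straight line of the TCP; rotation=None keeps the orientation; rate is the mean speed in m/s.
- env.move_j(angles): joint-space move.
- env.command_gripper(opening, newtons=None): finger opening in m; newtons is the grip in N (None keeps the last); returns when the fingers have stopped.
- env.dwell(seconds).
- env.ik(position, orientation): joint angles nearest the present ones, or None.
- env.read_camera(name): name is "scene" or "side" or "wrist"; returns a dict with "pixels" (480x640x3 uint8, blue, green, red), "depth" (480x640 float32, m along the optical axis (not along the pixel's ray), 0 where there is no reading), "intrinsics" (3x3 intrinsics, pixels), "distortion" ([k1, k2, p1, p2, k3] as OpenCV has them; the pictures are not rectified), "cam_to_world" (4x4, takes a point from camera to world coordinates); the wrist camera has in their place "mount" (4x4, takes a point from camera to tool coordinates, whose origin is the TCP and whose axes are the flange's). Camera axes: x right, y down, z forward; pixel columns grow to the right and rows downward; lengths in m; the calibration is good to about 2 mm. A picture is of the moment at which its call begins: read the wrist's pose just before it.
A pose or a line that the arm cannot do raises env.IKError and nothing moves.
- env.job_done(): hands the job in; it is judged then, once.
Trained networks look in the newest picture that a camera, given by its name, has taken for a name from the list of things; names that differ only in an ending like _2 or _b are one class to them, and where a whole thing is asked for, a point or a joint stands for the part that bears it (a point fixed in the world has none). Each returns a list of dicts, best first, with "conf" (0 to 1); they miss things now and then, are a little off and sometimes report something else, mostly with a low value. They report only what shows in the picture. A call takes as long as a camera call.
- env.search_frame(thing, camera): "location" ([x, y, z] in m, in world coordinates, good to about 4 mm: the middle of the surface that is visible of it).
- env.pinpoint(thing, camera): "location" ([x, y, z] in m, in world coordinates, good to about 4 mm: a listed point, or the origin of a listed thing).
Readings, each from a call of its own:
- env.read_t(): time.
- env.read_qpos(): joint angles.
- env.read_qvel(): joint speeds.
- env.read_effort(): joint torques, N m.
- env.read_tool_pos(): TCP position.
- env.read_ee_rot(): TCP orientation.
- env.read_wrist_force(): force on the tool from outside, world axes, zero at the start.
- env.read_ft_torque(): the same for the moment, N m.
- env.read_finger_gap(): finger opening in m.
- env.read_grip_force(): force on a finger pad.
Only numpy, scipy, OpenCV 4.12 (cv2) and the standard library are available. Lean on these libraries where they do the work, as an engineer would, in place of code of your own. Each camera call takes 0.05 s, during which the arm holds its last target. There are 200 camera calls.

### The job

Two upside-down halves of a flat-pack monitor riser lie on the office desk: one is finished, the other still has an open gap between its white board and its brown leg panel. On the half with the gap, grip the orange wing of the cam lock and turn it clockwise (seen from above) all the way, until it has drawn the stud and the leg panel tight against the board, then let go. Draw the panel in with the cam rather than pushing it, and leave the finished half's cam lock as it is.

Things in the scene. Friction and masses are not known exactly. Their poses are not given: they have to be found in the camera images.
- cam (a joint): turn of the cam lock to be tightened, rad: grows clockwise seen from above; 0 = open (bar parallel to the leg panel), 1.4 = hard end stop (tight, bar pointing at the panel). Starts near 0. Stiff (0.06 Nm friction, up to about 0.15 Nm while drawing the stud), stays where left. From about 1.2 on the panel is fully drawn in.
- cam_grip (a point): middle of the orange wing bar (60 long, 12 thick, 28 high) on the axis of the cam to tighten; 14 mm below its top, 54 mm above the desk. Axes turn with the cam: z up along its axis, y along the bar, x across its thickness; at cam 0, x points away from the leg panel. Under the bar: the orange curved-slot cam on a 76 mm dark disc, up to 40 mm above the desk. Only the panel stands within 110 mm.
- panel (a joint): how far the brown leg panel of that half is drawn in, in m: 0 = 12 mm gap, 0.012 = tight on its board. Panel 60 mm high, 160 wide, 15 thick, its face 80 (tight) to 92 mm from the cam axis; the steel headed stud moves with it. Slides stiffly, stays where left. The white board (200 x 160 x 18 mm) is fixed.
- done_cam (a joint): turn of the cam lock on the finished half, same make and look, in rad: it starts at about 1.4 (tight, its bar pointing at its leg panel, no gap) and must be left there.

How it is judged:
By the outcome, as a careful person would: the job done as asked, in the order asked, and still so for the second after the job is handed in, with the robot touching nothing.
It also fails if it takes over 35 s, if anything falls off the work surface, if the arm or the gripper's body presses on something with over 40 N, if the wrist force passes 120 N, or if a joint passes its speed limit or range.

## Working session

There is one attempt and no reset: what is moved stays moved. The work goes in short steps, each a Python script; the robot and the scene stay as the last script left them, time stands still between calls to the robot, and variables do not carry over. Pictures are saved under pics/ and viewed, at most 10 in all, crops included, and the job is handed in when it is done.

```bash
mkdir -p pics; python3 - <<'E'
from station import env
import cv2
for c in ["scene","side"]:
    r=env.read_camera(c); cv2.imwrite(f"pics/{c}0.png",r["pixels"])
    for t in ["cam_grip","panel","cam","done_cam"]:
        print(c,t,[(d["location"],round(d["conf"],2)) for d in env.search_frame(t,c)])
    print(c,"pin",[(d["location"],d["conf"]) for d in env.pinpoint("cam_grip",c)])
print(env.read_t(),env.read_ee_rot())
E
```

```text
scene cam_grip [([0.5787, 0.2224, 0.0226], 0.81)]
scene panel [([0.4783, 0.2695, 0.0386], 0.58)]
scene cam [([0.5775, 0.2209, 0.0223], 0.68), ([0.4775, 0.2706, 0.0392], 0.38)]
scene done_cam [([0.6029, -0.1554, 0.0142], 0.63), ([0.5743, 0.2222, 0.0235], 0.22)]
scene pin [([0.5623, 0.2134, 0.052], 0.79)]
side cam_grip [([0.5612, 0.1912, 0.0327], 0.82)]
side panel [([0.4677, 0.2143, 0.0413], 0.78)]
side cam [([0.5628, 0.1936, 0.0358], 0.79)]
side done_cam [([0.598, -0.1564, 0.0405], 0.77)]
side pin [([0.5635, 0.2092, 0.0557], 0.9)]
0.6 [-1.79999507e+02 -8.84130995e-05  8.99955724e+01]
```

View pics/scene0.png

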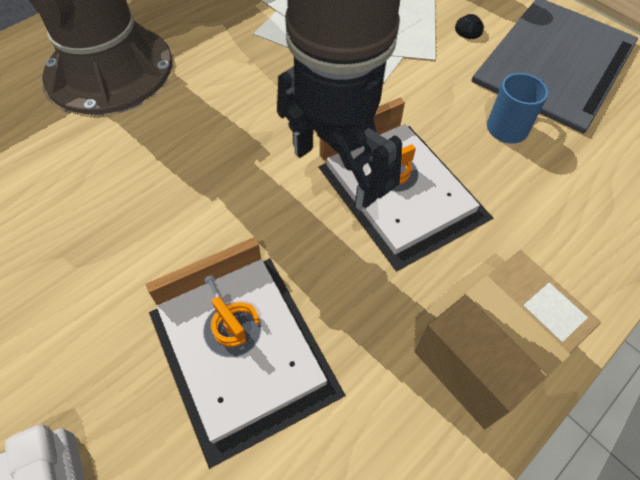

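The left half (cam near pixel 233,325) has its bar at roughly (220–243, 298–340). The right half, with its cam near (408,160), is partly hidden by the arm. I need to check which one has the gap.

```bash
python3 - <<'E'
import cv2,numpy as np
a=cv2.imread("pics/scene0.png")[230:470,140:350]; a=cv2.resize(a,None,fx=2.2,fy=2.2,interpolation=2)
cv2.imwrite("pics/crop0.png",a)
E
```

```text
(no output)
```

View pics/side0.png

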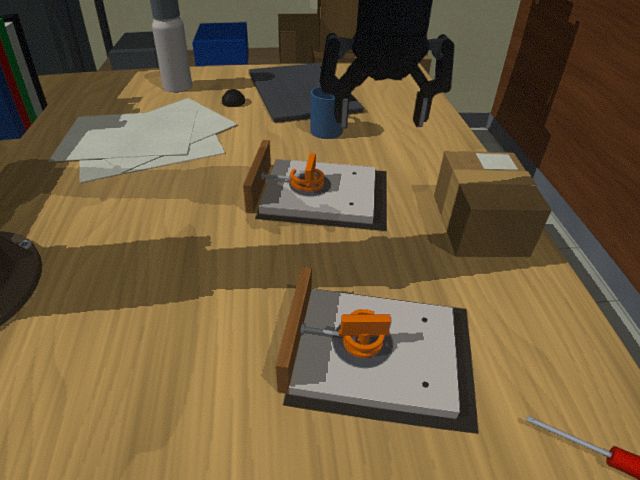

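View pics/crop0.png

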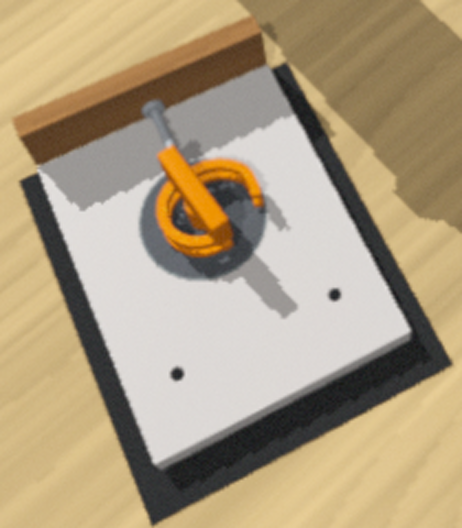

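The near half (y≈+0.21) has its bar pointing at its panel and no gap, so it's the finished one. The network labelled it wrongly. The target is the far half (y≈-0.155): in the side view its bar, near (310,167), is parallel to the panel. Next I'll look from above it.

```bash
cat > h.py <<'E'
from station import env
import cv2, numpy as np
from scipy.spatial.transform import Rotation as Ro
def look(name):
    p,e=env.read_tool_pos(),env.read_ee_rot(); r=env.read_camera("wrist")
    T=np.eye(4); T[:3,:3]=Ro.from_euler('xyz',e,degrees=True).as_matrix(); T[:3,3]=p
    W=T@r["mount"]; im=r["pixels"]; cv2.imwrite(f"pics/{name}.png",im)
    v,u=np.mgrid[:480,:640]; d=r["depth"]
    n=cv2.undistortPoints(np.stack([u,v],-1).reshape(-1,1,2).astype(float),r["intrinsics"],np.array(r["distortion"])).reshape(480,640,2)
    P=np.dstack([n*d[...,None],d])@W[:3,:3].T+W[:3,3]
    hsv=cv2.cvtColor(im,cv2.COLOR_BGR2HSV)
    m=(d>0)&(hsv[...,0]>7)&(hsv[...,0]<20)&(hsv[...,1]>200)&(hsv[...,2]>90)
    return P,m,hsv,W
def bar(P,m):
    q=P[m]; q=q[(q[:,2]>.058)&(q[:,2]<.08)]
    (c,s,a)=cv2.minAreaRect((q[:,:2]*1000).astype(np.float32))
    return len(q),c,s,a,np.median(q[:,2]),q[:,:2].mean(0),np.linalg.svd(q[:,:2]-q[:,:2].mean(0),full_matrices=False)[2][0]
E
python3 - <<'E'
from h import *
print(env.read_camera("wrist")["mount"].round(3))
env.reach([0.58,-0.155,0.25],[180,0,90])
P,m,_,W=look("w1"); print(bar(P,m), W[:3,3])
print([(d["location"],d["conf"]) for d in env.pinpoint("cam_grip","wrist")],env.read_t())
E
```

```text
[[ 0.001 -0.965 -0.264  0.066]
 [ 1.     0.001  0.     0.   ]
 [-0.    -0.264  0.965 -0.142]
 [ 0.     0.     0.     1.   ]]
(898, (597.2314453125, -150.36868286132812), (12.366929054260254, 58.92033386230469), 85.4505615234375, np.float64(0.06769270940895991), array([ 0.59719363, -0.14952194]), array([ 0.99681114, -0.07979693])) [ 0.57993988 -0.0890389   0.39268846]
[] 1.4417
```

View pics/w1.png

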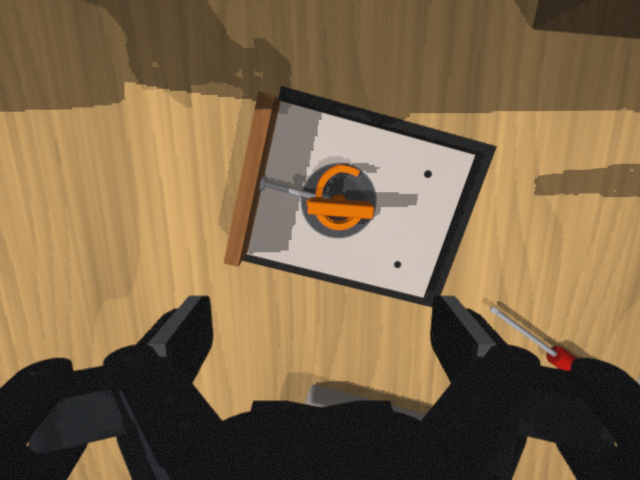

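This wrist view shows the half at y≈-0.15 with its bar (308–372, 209) pointing at its panel, so this one is finished. I had the image sides swapped: both fixed cameras have +y on the other side. The open half is at about (0.563, 0.211), as the networks said. I'll look from above there before touching anything.

```bash
python3 - <<'E'
from h import *
env.reach([0.563,0.17,0.25],[180,0,90])
P,m,h,W=look("w2"); print(bar(P,m))
q=P[(P[...,2]>.052)&(P[...,2]<.066)&~m&(P[...,0]>.38)&(P[...,0]<.6)&(P[...,1]>.09)&(P[...,1]<.33)&(h[...,1]>80)]
print("panel",cv2.minAreaRect((q[:,:2]*1000).astype(np.float32)))
print([(d["location"],d["conf"]) for d in env.pinpoint("cam_grip","wrist")],env.read_t(),env.read_qpos())
E
```

```text
(899, (561.8047485351562, 209.09805297851562), (59.370906829833984, 12.010544776916504), 76.38133239746094, np.float64(0.06771792311195668), array([0.56175315, 0.20972754]), array([-0.23551035, -0.97187184]))
panel ((513.2679443359375, 219.64364624023438), (159.5723876953125, 112.52655029296875), 77.7785873413086)
[([0.5582, 0.2089, 0.0564], 0.95)] 2.775 [-20.22695593  20.75711758  -2.19361224  93.7770823    0.90843818
  65.48746996 -22.82325234]
```

View pics/w2.png

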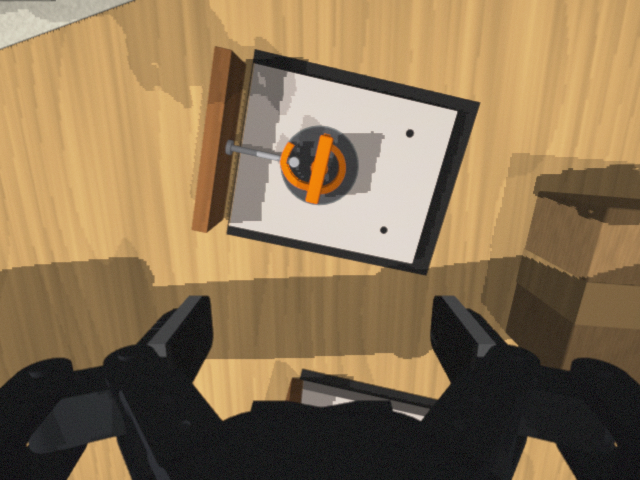

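Confirmed: this half has the gap, near (240,150), and the bar (318,170) is parallel to the panel. The bar sits at 76.4°, centred at (0.5618, 0.2093). I'll grip it now.

```bash
python3 - <<'E'
from h import *
env.reach([.5618,.2093,.14],[180,0,76.4])
env.servo_line([.5618,.2093,.044],rate=.08)
env.command_gripper(.0,50)
print("gap",env.read_finger_gap(),env.read_grip_force(),env.read_wrist_force(),env.read_ft_torque())
q0=np.array(env.read_qpos()); p=env.read_tool_pos()
q1=env.ik(p,[180,0,76.4-20]); print(p,q0,np.round(np.array(q1)-q0,2),env.read_t())
E
```

```text
gap 0.010989672684805595 49.42351698875427 [-1.72178485  0.14270922  3.64885093] [-0.12644699  0.38846966 -0.10152193]
[0.56161859 0.20935858 0.04417118] [-25.01818567  34.47028203  -0.76071474 104.30967759   0.64105956
  41.23730288 -39.72212069] [-3.810e+00 -1.000e-02  5.480e+00  3.700e-01 -4.710e+00 -2.100e-01
 -1.573e+01] 5.3333
```

```bash
python3 - <<'E'
from h import *
q=np.array(env.read_qpos()); a=q[6]
for d in [10,20,30,40,50,60,70,76,79,81]:
    q[6]=a-d; env.move_j(q)
    print(d,env.read_ee_rot()[2].round(1),env.read_finger_gap().round(4),np.round(env.read_wrist_force(),1),np.round(env.read_ft_torque(),2),round(env.read_t(),2))
    if abs(env.read_ft_torque()[2])>1.2: break
print(env.read_tool_pos())
r=env.read_camera("side"); cv2.imwrite("pics/s3.png",r["pixels"])
E
```

```text
Traceback (most recent call last):
AttributeError: 'float' object has no attribute 'round'
```

```bash
python3 - <<'E'
from h import *
q=np.array(env.read_qpos()); a=-39.72; print(q[6])
for d in [20,30,40,50,60,70,76,79,81]:
    q[6]=a-d; env.move_j(q)
    t=env.read_ft_torque()
    print(d,np.round(env.read_ee_rot()[2],1),round(float(env.read_finger_gap()),4),np.round(env.read_wrist_force(),1),np.round(t,2),round(env.read_t(),2))
    if abs(t[2])>1.2: break
print(env.read_tool_pos())
E
```

```text
-49.49910120509364
20 56.8 0.0114 [-1.1 -0.6  2.3] [-0.04  0.16 -0.06] 5.92
30 46.8 0.0113 [-1.6 -1.2  2.1] [-0.12  0.18 -0.04] 6.21
40 36.9 0.011 [-0.8  0.1  2.7] [-0.11  0.21 -0.1 ] 6.5
50 26.9 0.0112 [-0.1 -1.1  3.6] [-0.18  0.21 -0.05] 6.79
60 16.9 0.0112 [-1.3 -1.5  2.7] [-0.2   0.21 -0.03] 7.08
70 6.9 0.0115 [-1.1 -0.1  2.4] [-0.26  0.24 -0.14] 7.38
76 0.8 0.0111 [-1.1 -0.9  3.2] [-0.28  0.24 -0.15] 7.62
79 -2.3 0.011 [-0.9 -0.5  3.1] [-0.33  0.29 -0.1 ] 7.88
81 -4.4 0.0109 [-1.4 -2.3  4.5] [-0.4   0.27  0.78] 8.12
[0.56160048 0.20930964 0.04420047]
```

The torque jumped at 81°, so the cam has hit its end stop. I'll release, retreat and check.

```bash
python3 - <<'E'
from h import *
env.command_gripper(.07)
p=env.read_tool_pos(); env.servo_line([p[0],p[1],.16],rate=.12)
env.reach([0.563,0.17,0.25],[180,0,90])
P,m,h,W=look("w4"); print(bar(P,m),env.read_t(),env.read_wrist_force())
E
```

```text
(933, (561.6668701171875, 208.9305419921875), (12.068307876586914, 58.307498931884766), 87.4904556274414, np.float64(0.06770017898609687), array([0.56159347, 0.20932788]), array([ 0.99921088, -0.03971934])) 11.2833 [-0.03497162  0.42407637  0.2497027 ]
```

View pics/w4.png

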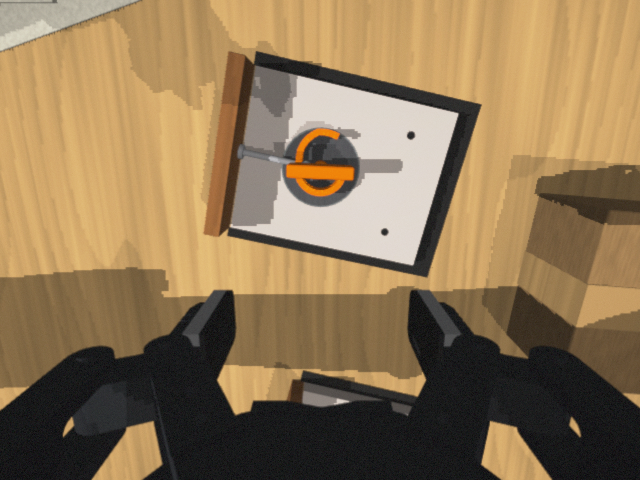

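The bar (287–354, 172) has turned about 79° and now points at the panel. The panel edge at (240,150) sits against the board and the gap is gone.

```bash
python3 -c "
from station import env
print(env.job_done())"
```

```text
the job is handed in; nothing more can be done
None
```

I turned the cam lock on the open half clockwise to its end stop (about 79°), which drew the leg panel tight against the board. I then released it, leaving the finished half's cam lock untouched, and handed the job in after about 11.3 s on the robot's clock.

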